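# Click the fuel can's cap tight and shut its holder

### The job

The fuel can is to be put away: turn its cap clockwise by the bar on top until it clicks, once or at most twice and no further. Then swing the holder's gate bar all the way shut against its catch beside the can, and let go. Leave the other things on the bench where they are.

Things in the scene. Friction and masses are not known exactly. Their poses are not given: they have to be found in the camera images.
- holder: Fixed steel holder with an olive fuel can (260 x 146 mm, 188 mm high, its handle up to 246 mm). Origin: under the middle of the can, on the bench. z up; -x is the end with the cap, -y the open side with the gate. Neither can move.
- cap_bar (a point): Middle of the grey cap's grip bar, at holder (-0.114, 0, 0.197). Bar 50 mm long (point x), 14 thick (y), 25 high, across a ribbed disc of 58 mm diameter, which lies 12 mm below this point; the bar's top is 12 mm above it. z points out along the cap's axis, leaning 35 deg from vertical to the holder's -x. Turns with the bar; clockwise, looking onto the cap, is negative about z.
- cap_collar (a joint): Angle (rad) of the cap's black lower collar on the neck; grows clockwise, hard stop at 1.2; starts between 0.45 and 0.9. Turns with the bar up to the stop, at about 0.15 N m, and stays where left. A small tab on its rim shows it. While the bar is held just past a slip it may be pulled back by up to 0.2; turning on about 0.2 takes it to the stop again.
- cap_grip (a joint): Angle (rad) of bar and disc relative to the collar; 0 at the start, grows clockwise. A sprung ratchet: it slips only with the collar at its stop and about 0.25 N m, one click each 0.524 rad (goes over at 0.26, 0.79, 1.31; rests at 0, 0.524, 1.047). Springs to the nearest rest when let go.
- gate (a joint): Angle (rad) of the gate, a level steel bar 200 mm long, 16 high, 10 thick, its middle 108 mm above the bench, on a vertical pivot: 0 shut (along the can's side at the catch, hard stop), grows as it swings out; starts between 0.5 and 0.9. Stiff (0.12 N m): stays where it is left.
- gate_knob (a point): Middle of the black upright knob on the gate: 22 mm diameter, 37 mm high, its top 171 mm and this point 155 mm above the bench, 120 mm from the pivot. Site x points along the bar away from the pivot. Shut, it is at holder (0, -0.115, 0.155), 42 mm off the can's side.
- gate_pivot (a point): Point on the gate's vertical pivot axis at the knob's height, holder (-0.12, -0.115, 0.155). Seen from above, shutting turns the gate anticlockwise about it.
- oil_bottle: bystander: white bottle, 68 mm diameter, 160 mm high; origin under its centre
- funnel: bystander: black funnel standing mouth down, 110 mm diameter, 125 mm high; origin under its centre
- wrench: bystander: steel wrench, 180 mm, lying flat on the bench near the gate; origin under its middle
- plug_box: bystander: cardboard box 100 x 60 x 35 mm; origin under its centre
- tape: bystander: roll of tape, 100 mm diameter, 25 mm high; origin under its centre
- screwdriver: bystander: screwdriver lying on the bench; origin under its middle
- mug: bystander: white mug, 80 mm diameter, 95 mm high; origin under its centre
- sanding_block: bystander: cork block 110 x 65 x 30 mm; origin under its centre

How it is judged (in metres and radians):
On the way, in this order (a step that is already met when the one before it is completed fails the run):
1. the cap is done up and its ratchet has slipped over at least one click (value of joint cap_collar above 1 rad and value of joint cap_grip above 0.4 rad), for 0.2 s.
2. then the gate is swung shut (value of joint gate below 0.06 rad), for 0.2 s.
At the end, for the whole second after the job is handed in: The cap's collar is done up (above 1.0 of 1.2 rad), the bar rests one or two clicks past it (0.4 to 1.2 rad), and the gate is shut (within 0.06 rad) and at rest (all of step 1 and value of joint cap_grip below 1.2 rad and value of joint gate below 0.06 rad and velocity of joint gate between -0.05 and 0.05 rad/s); the robot touches nothing.
It fails at once if the cap is clicked a third time (value of joint cap_grip above 1.35 rad).
It fails at once if another thing on the bench is shifted by more than 40 mm (distance of any of oil_bottle, funnel, wrench, plug_box, tape, screwdriver, mug, sanding_block from where it was at the start of the episode above 0.04 m).
It also fails if it takes over 54 s, if anything falls off the work surface, if the arm or the gripper's body presses on something with over 40 N, if the wrist force passes 120 N, or if a joint passes its speed limit or range.

### The arm

A 7-joint arm with a two-finger parallel gripper is mounted at the origin on the work surface. World frame = base frame: x ahead of the robot, y to its left, z up, the work surface at z = 0. Lengths are in mm, angles in rad, forces in N, time in s.
With the tool pointing down it reaches from about 400 to 875 mm from the base axis. Payload 4.4 kg.
Tool frame: the origin (TCP) lies midway between the tips of the shut fingers; the grasp point (between the pads) lies 19 mm behind it (ctrl.pinch_z is the distance from the TCP to the grasp point, in mm); z points along the fingers, y is the line along which they close (so a half turn about z gives the same grasp; the last joint's range is limited). The gripper opens to 85 mm and grips with 20 to 120 N. Pads are 22 mm wide; open, the fingers measure 114 mm over their backs; the gripper's body (76 mm by 85 mm) begins 54 mm behind the grasp point. The pads swing forward as they close: fully open they stand 13 mm farther back than shut.
Start: joints at [-1.382, 0.628, 0.038, 1.517, -0.027, 0.996, -0.02], TCP at [163.809, 629.035, 231.313] pointing down, gripper open.
Joint ranges: [-3.06, 3.06], [-0.37, 2.12], [-1.25, 1.32], [0.18, 2.47], [-1.1, 4.24], [0.23, 1.98], [-2.94, 2.94]. Speed limits (rad/s): [2.57, 2.57, 3.14, 3.14, 3.14, 3.14, 3.14].

### API

Orientations are given as [roll, pitch, yaw] about the fixed x, y, z axes, in that order (R = Rz(yaw) Ry(pitch) Rx(roll)).
In Python, from cell import read_state, cams, order, ctrl gives the robot as it stands.
- The arm moves only by the tool move_arm, never from a script. Its argument "targets" is text: rows parted by semicolons, each of 7 numbers parted by spaces: the gripper's target within -1 to 1 (fully open at 1, half-way at 0, shut at -1), then the shift along the tool's x, y, z in cm, then the turn, a rotation vector about the tool's x, y, z in degrees. A call has 1 to 5 rows; each row shifts and turns the commanded pose from where the row before left it, along the tool's axes as they then stand; what a row does not reach is not made up. A row lasts 1/12 s, in which the tool goes at most 41.7 mm and 7.16 degrees, less where a joint would pass 70% of its speed; a pose out of reach is approached as far as the arm can. A call with a gripper value outside its range is refused whole. The fingers move at their own pace and stop on an object; the grip force is fixed at half the most. Time passes only in rows, so rows that do not move let the fingers close. It gives the time, the measured TCP pose, the force, the opening and the grip force at its end, in the units of the state.
- read_state(): the state, without advancing time (a new reading comes with each control period).
- cams.get_image(name): name is "scene" or "top" or "wrist"; returns a dict with "color" (420x560x3 uint8, red, green, blue), "fovy" (degrees; the focal length in pixels is half the picture's height over the tangent of half this angle, whatever the lens; pixels are square), "cx", "cy" (the principal point, pixels), "rvec" (rotation vector, rad) and "tvec" (3), from world to camera coordinates, as OpenCV has them. Camera axes: x right, y down, z forward; pixel columns grow to the right and rows downward; lengths in mm; the calibration is good to about 2 mm. A picture is of the moment at which its call begins. There is no depth.
- order.finish_job(): hands the job in; it is judged then, once.
The state is a dict: "clock": time; "qpos": joint angles; "qd": joint speeds; "tau": joint torques, N m; "eef_pos": TCP position; "tool_rot": TCP orientation; "force": force on the tool from outside, world axes, zero at the start; "torque": the same for the moment, N m; "width": finger opening in mm; "gripper_force": force on a finger pad.
Only numpy, scipy, OpenCV 4.12 (cv2) and the standard library are available. Lean on these libraries where they do the work, as an engineer would, in place of code of your own. Each camera call takes 0.05 s, during which the arm holds its last target. There are 200 camera calls.

## Working session

There is one attempt and no reset: what is moved stays moved. The work goes in short steps, Python scripts to look and compute and a tool call to move; the robot and the scene stay as the last step left them, time stands still between calls to the robot, and variables do not carry over. Pictures are saved under pics/ and viewed, at most 10 in all, crops included, and the job is handed in when it is done.

Besides the shell and the picture viewer there is one more tool, called as name(argument=value, ...) on one line, values as JSON. move_arm: Moves the arm, as the interface text tells. Its arguments: {"type":"object","properties":{"targets":{"type":"string"}},"required":["targets"]}

```bash
ls; mkdir -p pics; cat > h.py <<'E'
import numpy as np, cv2
from scipy.spatial.transform import Rotation as R
from cell import read_state, cams, order, ctrl
def K(im):
    f=im["color"].shape[0]/2/np.tan(np.radians(im["fovy"])/2)
    return np.array([[f,0,im["cx"]],[0,f,im["cy"]],[0,0,1.]])
def proj(im,P):
    return cv2.projectPoints(np.array(P,float).reshape(-1,3),np.array(im["rvec"],float),np.array(im["tvec"],float),K(im),None)[0].reshape(-1,2)
def ray(im,uv):
    Rm=cv2.Rodrigues(np.array(im["rvec"],float))[0]; t=np.array(im["tvec"],float).ravel()
    return -Rm.T@t, Rm.T@np.linalg.inv(K(im))@np.array([*uv,1.])
def onz(im,uv,z):
    c,d=ray(im,uv); return c+d*(z-c[2])/d[2]
E
python3 - <<'E'
from h import *
import pickle
D={}
for n in ("scene","top"):
    im=cams.get_image(n);D[n]=im
    c,_=ray(im,(0,0));print(n,im["fovy"],im["cx"],im["cy"],c)
pickle.dump(D,open("im0.pkl","wb"))
for n in D: cv2.imwrite(f"pics/{n}0.png",cv2.resize(D[n]["color"][:,:,::-1],(800,600),interpolation=cv2.INTER_CUBIC))
s=read_state();print(s["eef_pos"],s["tool_rot"],s["clock"],ctrl.pinch_z)
E
```

```text
pics
scene 43.179688549697744 280.35941151965255 205.01049436896287 [1216.01745415 -755.16177369 1299.21360429]
top 44.835070435076254 292.2187372302849 217.46996387950554 [ 452.19997067    9.69328315 1697.6083937 ]
[163.66214021 628.46728473 230.48281324] [-3.13986110e+00  2.25107580e-05  2.88682514e+00] 0.1 18.700000000000003
```

View pics/scene0.png

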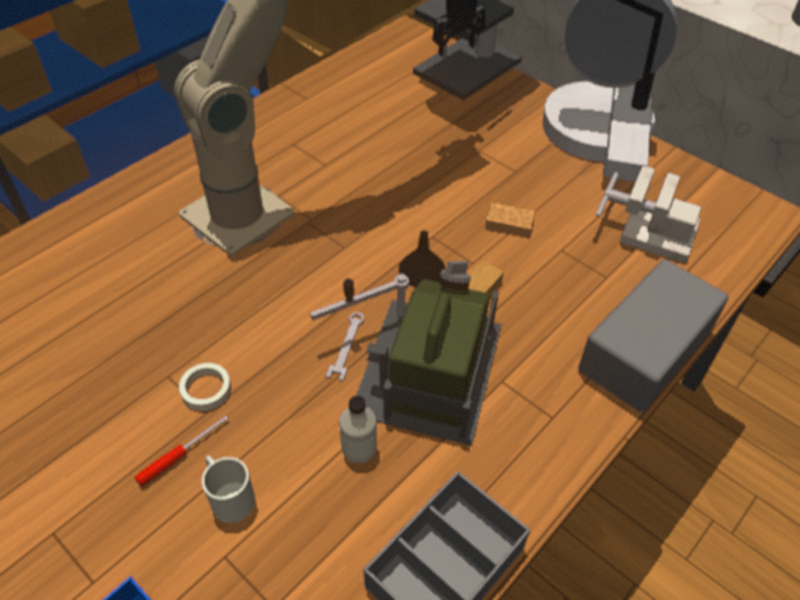

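View pics/top0.png

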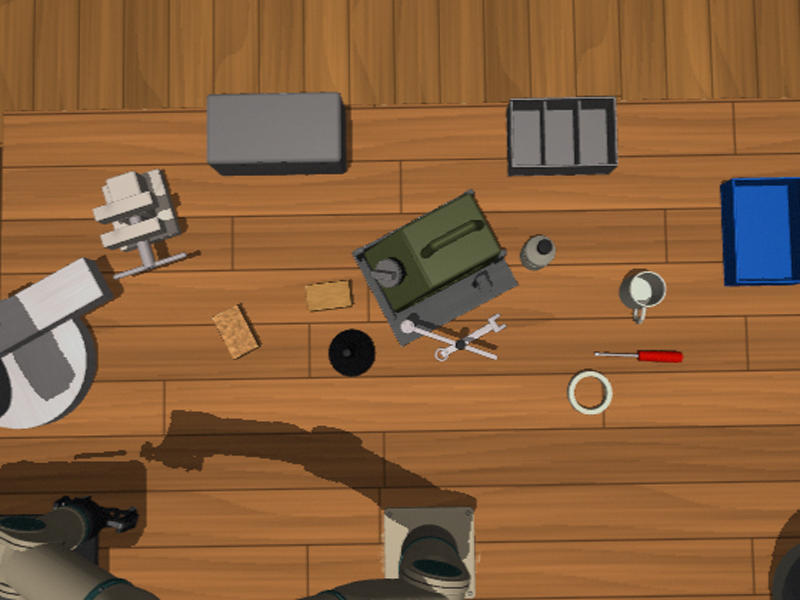

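The scene view shows the holder and can around (430,360), with the cap at (455,275), the gate's pivot at (402,282) and its knob at (349,290). The top view shows the cap at (385,270), the pivot at (408,326), the knob at (461,345), and the bottle at (538,252). I'll enlarge both around the holder.

```bash
python3 - <<'E'
from h import *
import pickle
D=pickle.load(open("im0.pkl","rb"))
def crop(n,u0,v0,w,h,k,f):
    cv2.imwrite(f,cv2.resize(D[n]["color"][v0:v0+h,u0:u0+w,::-1],None,fx=k,fy=k,interpolation=cv2.INTER_CUBIC))
crop("top",230,120,160,120,5,"pics/topc.png")
crop("scene",210,150,160,120,5,"pics/scenec.png")
E
```

```text
(no output)
```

View pics/topc.png

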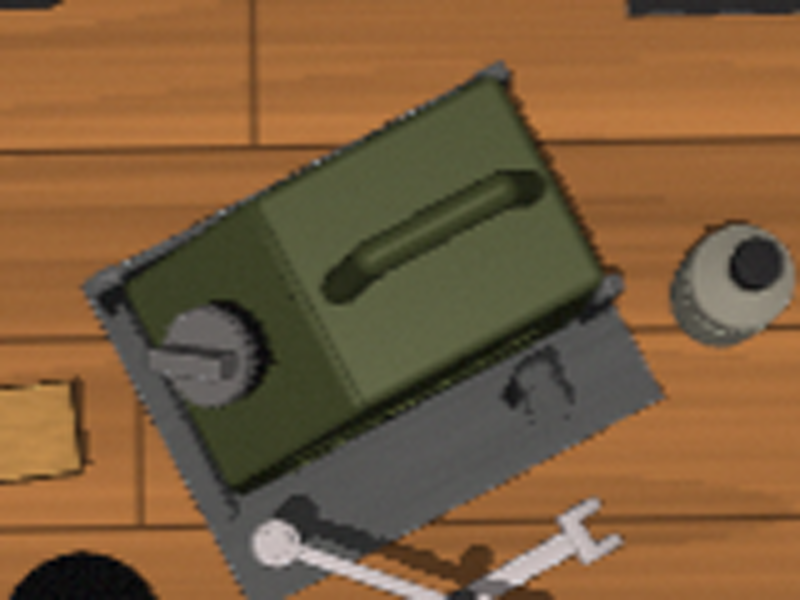

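View pics/scenec.png

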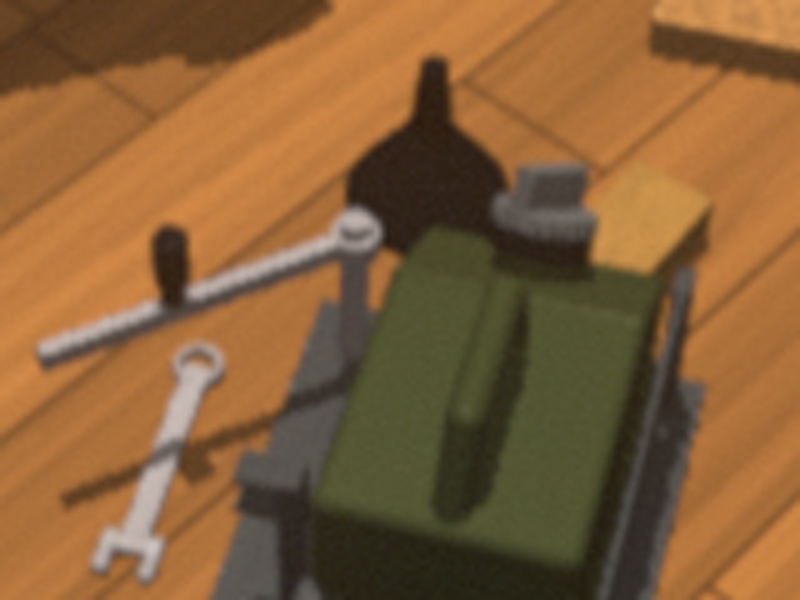

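Top crop: the can's +x corners are at (492,80) and (603,270), the pivot at (275,542), and the bar's top runs (150,357)-(234,366). Scene crop: the can's corners are at (320,505) and (580,562), the pivot at (355,232), the knob's top at (170,232), the gate's tip at (42,355). Next is a fit of holder pose, gate angle and bar angle.

```bash
cat > fit.py <<'E'
from h import *
import pickle
from scipy.optimize import least_squares
D=pickle.load(open("im0.pkl","rb"))
t=lambda x,y:("top",(230+(x+.5)/5-.5,120+(y+.5)/5-.5))
s=lambda x,y:("scene",(210+(x+.5)/5-.5,150+(y+.5)/5-.5))
CA=R.from_euler('y',-35,degrees=True) # cap axes in holder
def pts(p):
    H=R.from_euler('z',p[2]);o=np.array([p[0],p[1],0])
    W=lambda q:H.apply(q)+o
    g=R.from_euler('z',-p[3]);piv=np.array([-120,-115,0.])
    G=lambda r,z:W(piv+g.apply([r,0,0])+[0,0,z])
    B=lambda x,z:W(np.array([-114,0,197])+(CA*R.from_euler('z',p[4])).apply([x,0,z]))
    return W,G,B
def model(p):
    W,G,B=pts(p)
    return [(t(492,80),W([130,73,188])),(t(603,270),W([130,-73,188])),(s(320,505),W([130,-73,188])),(s(580,562),W([130,73,188])),
     (t(275,542),G(0,117)),(s(355,232),G(0,117)),(s(170,232),G(120,171)),(("top",(322.7,241.5)),G(120,171)),(s(42,350),G(200,112)),
     (t(150,357),B(25,12)),(t(234,366),B(-25,12))]
def res(p): return np.concatenate([proj(D[o[0]],q)[0]-o[1] for o,q in model(p)])
if __name__=="__main__":
  for b0 in (0,-2.6,.5,-.5,2.6):
    r=least_squares(res,[650,50,-1.08,.7,b0],loss="soft_l1",x_scale=[100,100,.3,.3,.3])
    print(r.cost,r.x.round(3))
  print(r.fun.reshape(-1,2).round(1))
E
python3 fit.py
```

```text
36.040272971194675 [ 6.72837e+02 -1.31190e+01 -1.08600e+00  8.56000e-01 -3.20000e-01]
10.353731458041157 [672.999 -14.123  -1.088   0.858  -3.728]
10.353731458026019 [672.999 -14.123  -1.088   0.858   2.555]
36.04027297246827 [ 6.72837e+02 -1.31190e+01 -1.08600e+00  8.56000e-01 -3.20000e-01]
10.353731457955819 [672.999 -14.123  -1.088   0.858   2.555]
[[ 0.2 -3.6]
 [ 1.7  0.8]
 [-1.5 -0.3]
 [ 2.1  0.8]
 [ 0.9 -0.2]
 [ 0.1 -0.2]
 [-0.4  0.5]
 [-0.  -0.4]
 [ 0.4 -0.7]
 [-0.7  0.6]
 [-3.3  0.6]]
```

```bash
cat >> h.py <<'E'
HP=np.array([673.,-14.1,0]);HY=-1.088;H=R.from_euler('z',HY)
W=lambda q:H.apply(q)+HP
CAPZ=H.apply([-np.sin(np.radians(35)),0,np.cos(np.radians(35))])
CAP=W([-114,0,197.])
def delta(pos,rot=None):
    """shift (cm) in present tool axes and turn (deg) to reach the pose"""
    s=read_state();T=R.from_euler('xyz',s["tool_rot"])
    print("clock",round(s["clock"],2),"pos",np.round(s["eef_pos"],1),"shift",(T.inv().apply(np.array(pos)-s["eef_pos"])/10).round(2))
    if rot is not None:
        d=(T.inv()*rot).as_rotvec(degrees=True);print("turn",d.round(1),np.linalg.norm(d).round(1))
    print("q",np.round(s["qpos"],2))
def caprot(b):
    """tool pose with z into the cap, tool x along the bar at angle b in the cap frame"""
    C=H*R.from_euler('y',-35,degrees=True)*R.from_euler('z',b)
    return C*R.from_euler('x',180,degrees=True)
E
python3 - <<'E'
from h import *
print(CAP,CAPZ)
for b in (-.587,2.555): delta(CAP+100*CAPZ,caprot(b)); 
az=np.arctan2(188,560)
for b in (-.587,2.555):
    # neutral: start rotation swung about world z to the new azimuth
    s=read_state();T=R.from_euler('z',az-1.316)*R.from_euler('xyz',s["tool_rot"])
    print((T.inv()*caprot(b)).as_rotvec(degrees=True).round(1))
E
```

```text
[620.07462282  86.8698195  197.        ] [-0.26628727  0.50801675  0.81915204]
clock 0.1 pos [163.7 628.5 230.5] shift [-53.96 -36.67  -4.78]
turn [ 39.2   4.8 -95.2] 103.1
q [-1.38  0.63  0.04  1.52 -0.03  1.   -0.02]
clock 0.1 pos [163.7 628.5 230.5] shift [-53.96 -36.67  -4.78]
turn [  4.6 -37.7  78.7] 87.3
q [-1.38  0.63  0.04  1.52 -0.03  1.   -0.02]
[  44.8  -17.6 -149. ]
[-12.9 -32.8  23.8]
```

move_arm(targets="1 -2.5 -2 -0.8 0 0 0; 1 -3 -2 -0.8 0 0 0; 1 -3 -2 -0.8 0 0 0; 1 -3 -2 -0.8 0 0 0; 1 -3 -2 -0.8 0 0 0")

```text
clock: 0.52
eef_pos: [279.6, 494.0, 271.3]
tool_rot: [-3.141, -0.0, 2.887]
force: [1.0, 0.3, 0.5]
width: 85.4
gripper_force: 0.0
```

move_arm(targets="1 -3 -2 0 0 0 0; 1 -3 -2 -0.3 0 0 0; 1 -3 -2 -0.3 0 0 0; 1 -3 -2 -0.3 0 0 0; 1 -3 -2 -0.3 0 0 0")

```text
clock: 0.93
eef_pos: [399.6, 359.5, 283.2]
tool_rot: [-3.141, -0.0, 2.887]
force: [0.8, 1.2, -0.1]
width: 85.4
gripper_force: 0.0
```

```bash
python3 -c "
from h import *
delta(CAP+100*CAPZ,caprot(2.555))"
```

```text
clock 0.93 pos [399.6 359.5 283.2] shift [-24.35 -16.58   0.43]
turn [  4.6 -37.7  78.6] 87.4
q [-0.84  0.41  0.07  1.77 -0.04  0.97  0.57]
```

move_arm(targets="1 0 0 0 0.35 -2.9 6; 1 0 0 0 0.35 -2.9 6; 1 0 0 0 0.35 -2.9 6; 1 0 0 0 0.35 -2.9 6; 1 0 0 0 0.35 -2.9 6")

```text
clock: 1.35
eef_pos: [398.8, 360.6, 283.3]
tool_rot: [3.104, 0.251, 2.35]
force: [-0.1, 0.3, -0.1]
width: 85.4
gripper_force: 0.0
```

move_arm(targets="1 0 0 0 0.35 -2.9 6; 1 0 0 0 0.35 -2.9 6; 1 0 0 0 0.35 -2.9 6; 1 0 0 0 0.35 -2.9 6; 1 0 0 0 0.35 -2.9 6")

```text
clock: 1.77
eef_pos: [398.1, 361.3, 283.2]
tool_rot: [2.93, 0.443, 1.765]
force: [0.4, -0.2, 0.0]
width: 85.2
gripper_force: 0.0
```

move_arm(targets="1 0 0 0 0.35 -2.9 6; 1 0 0 0 0.35 -2.9 6; 1 0 0 0 0.35 -2.9 6")

```text
clock: 2.02
eef_pos: [398.0, 361.6, 282.9]
tool_rot: [2.771, 0.5, 1.379]
force: [1.1, 0.7, -0.0]
width: 85.4
gripper_force: 0.0
```

```bash
python3 -c "
from h import *
delta(CAP+100*CAPZ,caprot(2.555))"
```

```text
clock 2.02 pos [398.  361.6 282.9] shift [-15.82  18.57  16.97]
turn [ 0.2 -0.   0.3] 0.4
q [-1.48  0.67  0.64  1.64  0.18  1.21 -1.08]
```

move_arm(targets="1 -1.75 2.05 1.9 0 0 0; 1 -1.75 2.05 1.9 0 0 0; 1 -1.75 2.05 1.9 0 0 0; 1 -1.75 2.05 1.9 0 0 0; 1 -1.75 2.05 1.9 0 0 0")

```text
clock: 2.43
eef_pos: [508.0, 236.1, 279.3]
tool_rot: [2.774, 0.499, 1.384]
force: [1.0, 0.2, 0.0]
width: 85.6
gripper_force: 0.0
```

move_arm(targets="1 -1.75 2.05 1.9 0 0 0; 1 -1.75 2.05 1.9 0 0 0; 1 -1.75 2.05 1.9 0 0 0; 1 -1.75 2.05 1.8 0 0 0; 1 0 0 0 0 0 0")

```text
clock: 2.85
eef_pos: [596.6, 130.2, 279.3]
tool_rot: [2.769, 0.502, 1.372]
force: [-0.9, -0.6, 0.7]
width: 85.4
gripper_force: 0.0
```

```bash
python3 - <<'E'
from h import *
import pickle
delta(CAP+100*CAPZ,caprot(2.555))
D={n:cams.get_image(n) for n in ("wrist","scene","top")}
pickle.dump(D,open("im1.pkl","wb"))
im=D["wrist"];print(im["fovy"],ray(im,(0,0))[0],proj(im,[CAP+12*CAPZ,CAP-12*CAPZ]))
C=H*R.from_euler('y',-35,degrees=True)*R.from_euler('z',2.555)
print(proj(im,[CAP+C.apply(v) for v in ([25,0,12],[-25,0,12])]))
cv2.imwrite("pics/w1.png",cv2.resize(im["color"][:,:,::-1],(800,600)))
E
```

```text
clock 2.85 pos [596.6 130.2 279.3] shift [ 0.6  -0.32 -0.43]
turn [0.1 0.2 0.1] 0.3
q [-1.01  0.65  0.68  1.72  0.3   0.88 -0.74]
66.8493988586587 [572.02508047 266.89829984 359.24893121] [[264.70727685 210.28837353]
 [265.10418724 201.60918586]]
[[264.58701904 176.9626503 ]
 [264.82022401 241.58817624]]
```

View pics/w1.png

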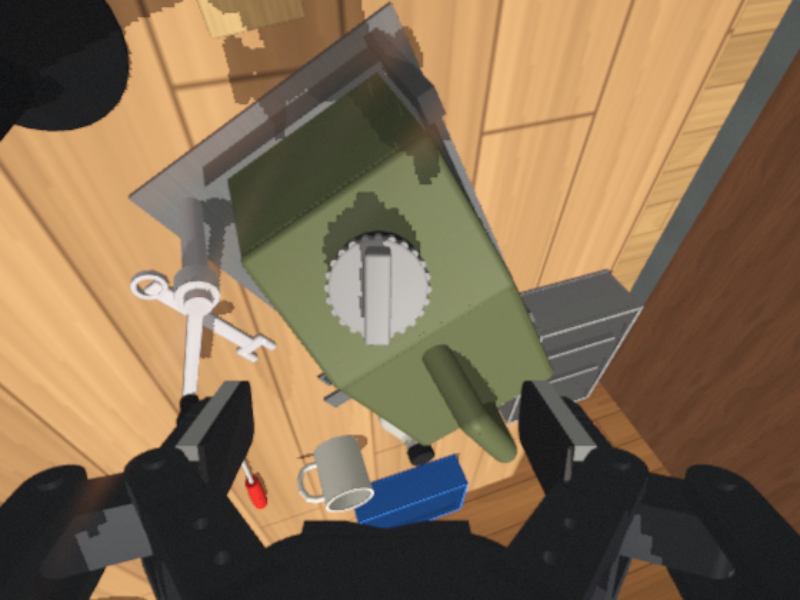

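The wrist view shows the bar's top running (376,250)-(377,343), within 2 px of prediction and parallel to the fingers. I'll go straight in.

move_arm(targets="1 0.5 -0.3 2.5 0 0 0; 1 0 0 2.5 0 0 0; 1 0 0 2.5 0 0 0; 1 0 0 1.5 0 0 0; 1 0 0 0 0 0 0")

```text
clock: 3.42
eef_pos: [614.5, 96.7, 197.8]
tool_rot: [2.778, 0.502, 1.385]
force: [-0.6, -0.3, 0.8]
width: 85.4
gripper_force: 0.0
```

```bash
python3 -c "
from h import *
delta(CAP-8*CAPZ,caprot(2.555));s=read_state();print(s['force'],s['torque'])"
```

```text
clock 3.42 pos [614.5  96.7 197.8] shift [-0.72  0.51  1.52]
turn [ 0.  -0.   0.7] 0.7
q [-0.92  0.76  0.65  1.8   0.29  0.68 -0.74]
[-0.55424508 -0.250208    0.76463899] [0.54779199 0.29973053 0.00382314]
```

move_arm(targets="1 0 0 0 0 0 0; 1 0 0 0 0 0 0")

```text
clock: 3.58
eef_pos: [616.6, 99.5, 201.1]
tool_rot: [2.773, 0.498, 1.386]
force: [-0.0, 1.7, -0.1]
width: 85.3
gripper_force: 0.0
```

```bash
python3 - <<'E'
from h import *
delta(CAP-8*CAPZ,caprot(2.555))
im=cams.get_image("wrist")
C=H*R.from_euler('y',-35,degrees=True)*R.from_euler('z',2.555)
p=proj(im,[CAP+C.apply(v) for v in ([25,0,12],[-25,0,12])]);print(p)
a=im["color"][:,:,::-1].copy()
for q in p: cv2.circle(a,tuple(np.int32(q)),3,(0,0,255),1)
cv2.imwrite("pics/w2.png",cv2.resize(a,(800,600)))
E
```

```text
clock 3.58 pos [616.6  99.5 201.1] shift [-0.84  0.2   1.86]
turn [ 0.3 -0.3  0.6] 0.8
q [-0.92  0.75  0.65  1.79  0.29  0.69 -0.74]
[[273.93678423 241.28553574]
 [272.49826693 330.67983301]]
```

View pics/w2.png

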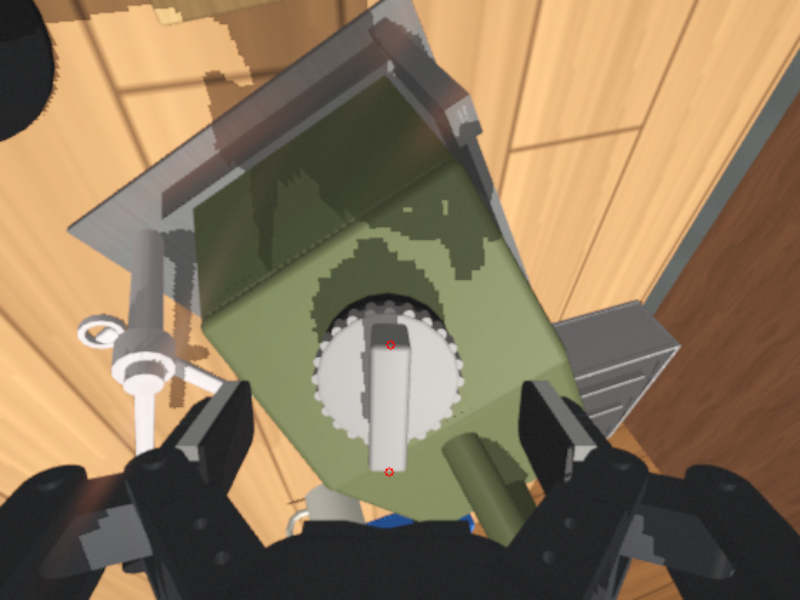

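Predicted bar ends (390,345) and (389,472) fall on the bar seen, so the estimate holds. Now I'll correct the offset and close.

move_arm(targets="1 -0.8 0.3 0 0 0 0.6; 1 0 0 0.9 0 0 0; 1 0 0 0.8 0 0 0; 1 0 0 0 0 0 0; 1 0 0 0 0 0 0")

```text
clock: 4.05
eef_pos: [622.3, 81.1, 190.9]
tool_rot: [2.769, 0.496, 1.372]
force: [0.6, 1.4, -1.1]
width: 85.2
gripper_force: 0.0
```

```bash
python3 -c "
from h import *
delta(CAP-8*CAPZ,caprot(2.555));s=read_state();print(s['force'],s['torque'])"
```

```text
clock 4.05 pos [622.3  81.1 190.9] shift [ 0.17 -0.03 -0.05]
turn [ 0.2 -0.1 -0.1] 0.2
q [-0.89  0.77  0.65  1.8   0.29  0.65 -0.74]
[ 0.61780973  1.37956612 -1.09781707] [ 0.55608633  0.2597636  -0.00268016]
```

move_arm(targets="-1 0.1 0 0 0 0 0; -1 0 0 0 0 0 0; -1 0 0 0 0 0 0; -1 0 0 0 0 0 0; -1 0 0 0 0 0 0")

```text
clock: 4.47
eef_pos: [622.8, 82.8, 191.1]
tool_rot: [2.768, 0.495, 1.373]
force: [-0.4, -0.4, 0.1]
width: 25.2
gripper_force: 0.0
```

move_arm(targets="-1 0 0 0 0 0 0; -1 0 0 0 0 0 0; -1 0 0 0 0 0 0; -1 0 0 0 0 0 0")

```text
clock: 4.8
eef_pos: [621.3, 83.0, 190.8]
tool_rot: [2.771, 0.495, 1.373]
force: [-6.0, 2.9, 3.7]
width: 12.7
gripper_force: 58.6
```

```bash
cat >> h.py <<'E'
def capstate():
    s=read_state();T=R.from_euler('xyz',s["tool_rot"])
    C=H*R.from_euler('y',-35,degrees=True)
    d=(C.inv()*T).as_matrix()[:,0]
    print("clock",round(s["clock"],2),"bar angle",np.arctan2(d[1],d[0]).round(3),"F tool",T.inv().apply(s["force"]).round(1),"M tool",T.inv().apply(s["torque"]).round(2),"off axis",C.inv().apply(s["eef_pos"]-CAP).round(1),"w",s["width"],s["gripper_force"],"q7",s["qpos"][6])
E
python3 -c "
from h import *
capstate()"
```

```text
clock 4.8 bar angle 2.555 F tool [-0.3 -4.6 -6.1] M tool [1.2  0.29 0.03] off axis [-0.3 -0.7 -7.4] w 12.699353994690947 58.6097127199173 q7 -0.7395764274662661
```

move_arm(targets="-1 0 0 0 0 0 3; -1 0 0 0 0 0 3; -1 0 0 0 0 0 3; -1 0 0 0 0 0 3; -1 0 0 0 0 0 3")

```text
clock: 5.22
eef_pos: [621.5, 82.9, 190.9]
tool_rot: [2.657, 0.385, 1.108]
force: [-3.8, 2.2, 4.4]
width: 12.7
gripper_force: 58.7
```

```bash
python3 -c "
from h import *
capstate()"
```

```text
clock 5.22 bar angle 2.291 F tool [-1.4 -1.9 -5.8] M tool [ 1.06 -0.03 -0.18] off axis [-0.1 -0.6 -7.4] w 12.72562930055819 58.68288516998291 q7 -0.9223693263968866
```

move_arm(targets="-1 0 0 0 0 0 3; -1 0 0 0 0 0 3; -1 0 0 0 0 0 3; -1 0 0 0 0 0 0")

```text
clock: 5.55
eef_pos: [621.5, 82.8, 190.9]
tool_rot: [2.607, 0.309, 0.962]
force: [-5.2, 2.8, 3.9]
width: 12.5
gripper_force: 58.7
```

```bash
python3 -c "
from h import *
capstate()"
```

```text
clock 5.55 bar angle 2.134 F tool [-1.8 -3.3 -6. ] M tool [ 1.01 -0.2  -0.14] off axis [ 0.  -0.6 -7.4] w 12.495502841963209 58.67298603057861 q7 -1.0287466911796792
```

move_arm(targets="-1 0 0 0 0 0 3; -1 0 0 0 0 0 3; -1 0 0 0 0 0 3; -1 0 0 0 0 0 0")

```text
clock: 5.88
eef_pos: [621.6, 82.7, 191.0]
tool_rot: [2.57, 0.226, 0.823]
force: [-4.9, 1.8, 4.4]
width: 12.9
gripper_force: 58.7
```

```bash
python3 -c "
from h import *
capstate()"
```

```text
clock 5.88 bar angle 1.977 F tool [-2.9 -2.  -5.8] M tool [ 0.86 -0.43 -0.1 ] off axis [ 0.1 -0.6 -7.4] w 12.940774075196968 58.682207465171814 q7 -1.1337613700787306
```

move_arm(targets="-1 0 0 0 0 0 3; -1 0 0 0 0 0 3; -1 0 0 0 0 0 3; -1 0 0 0 0 0 0")

```text
clock: 6.22
eef_pos: [621.6, 82.6, 191.1]
tool_rot: [2.545, 0.14, 0.69]
force: [-5.7, 2.0, 4.5]
width: 12.4
gripper_force: 58.8
```

```bash
python3 -c "
from h import *
capstate()"
```

```text
clock 6.22 bar angle 1.82 F tool [-3.7 -2.  -6.2] M tool [ 0.66 -0.69 -0.2 ] off axis [ 0.3 -0.6 -7.4] w 12.416876557186217 58.79298985004425 q7 -1.2374501868820296
```

move_arm(targets="-1 0 0 0 0 0 3; -1 0 0 0 0 0 2; -1 0 0 0 0 0 0")

```text
clock: 6.47
eef_pos: [621.6, 82.6, 191.1]
tool_rot: [2.537, 0.091, 0.618]
force: [-5.5, 2.2, 5.3]
width: 13.1
gripper_force: 58.8
```

```bash
python3 -c "
from h import *
capstate()"
```

```text
clock 6.47 bar angle 1.733 F tool [-3.7 -1.2 -7. ] M tool [ 0.62 -0.73 -0.14] off axis [ 0.3 -0.6 -7.4] w 13.126259176403126 58.79898011684418 q7 -1.2942026084326759
```

move_arm(targets="-1 0 0 0 0 0 3; -1 0 0 0 0 0 2; -1 0 0 0 0 0 0")

```text
clock: 6.72
eef_pos: [621.6, 82.5, 191.2]
tool_rot: [2.532, 0.041, 0.545]
force: [-5.6, 2.3, 3.3]
width: 12.6
gripper_force: 58.7
```

```bash
python3 -c "
from h import *
capstate()"
```

```text
clock 6.72 bar angle 1.645 F tool [-3.8 -2.2 -5.4] M tool [ 0.87 -0.86  0.03] off axis [ 0.4 -0.7 -7.4] w 12.625127943967657 58.67214560508728 q7 -1.3515018008476134
```

move_arm(targets="-1 0 0 0 0 0 3; -1 0 0 0 0 0 2; -1 0 0 0 0 0 0")

```text
clock: 6.97
eef_pos: [621.6, 82.5, 191.2]
tool_rot: [2.532, -0.01, 0.473]
force: [-5.8, 2.7, 6.1]
width: 12.4
gripper_force: 58.9
```

```bash
python3 -c "
from h import *
capstate()"
```

```text
clock 6.97 bar angle 1.557 F tool [-3.9 -0.6 -7.9] M tool [ 0.57 -0.97  0.12] off axis [ 0.4 -0.7 -7.3] w 12.370412048291401 58.94150197505951 q7 -1.4085433771476814
```

The moment about the axis changed sign at about 0.9 rad of turn, so the ratchet has slipped once. I'll turn on a little to bring the collar back to its stop.

move_arm(targets="-1 0 0 0 0 0 3; -1 0 0 0 0 0 3; -1 0 0 0 0 0 0")

```text
clock: 7.22
eef_pos: [621.6, 82.4, 191.2]
tool_rot: [2.535, -0.07, 0.387]
force: [-3.8, 2.0, 5.2]
width: 12.7
gripper_force: 59.2
```

```bash
python3 -c "
from h import *
capstate()"
```

```text
clock 7.22 bar angle 1.453 F tool [-2.4  0.3 -6.3] M tool [ 0.36 -0.95  0.11] off axis [ 0.5 -0.7 -7.4] w 12.672265292879995 59.16883885860443 q7 -1.4765191805980624
```

move_arm(targets="-1 0 0 0 0 0 3; -1 0 0 0 0 0 2; -1 0 0 0 0 0 0")

```text
clock: 7.47
eef_pos: [621.6, 82.3, 191.3]
tool_rot: [2.541, -0.118, 0.316]
force: [-4.9, 2.3, 5.7]
width: 12.5
gripper_force: 59.2
```

```bash
python3 -c "
from h import *
capstate()"
```

```text
clock 7.47 bar angle 1.367 F tool [-3.2  0.4 -7.1] M tool [ 0.17 -1.   -0.14] off axis [ 0.6 -0.7 -7.4] w 12.535115535189366 59.18138086795807 q7 -1.5321195161706553
```

move_arm(targets="-1 0 0 0 0 0 3; -1 0 0 0 0 0 2; -1 0 0 0 0 0 0; -1 0 0 0 0 0 0")

```text
clock: 7.8
eef_pos: [621.7, 82.3, 191.4]
tool_rot: [2.551, -0.167, 0.245]
force: [-4.5, 1.7, 6.2]
width: 12.8
gripper_force: 59.2
```

```bash
python3 -c "
from h import *
capstate()"
```

```text
clock 7.8 bar angle 1.281 F tool [-2.9  1.5 -7.1] M tool [ 0.02 -0.99 -0.27] off axis [ 0.7 -0.7 -7.4] w 12.755096964086224 59.227572083473206 q7 -1.5874383600157747
```

The moment is −0.27 N m, so the collar is at its stop one click on. Now I'll release, back off along the axis and check.

move_arm(targets="1 0 0 0 0 0 0; 1 0 0 0 0 0 0; 1 0 0 0 0 0 0; 1 0 0 0 0 0 0; 1 0 0 0 0 0 0")

```text
clock: 8.22
eef_pos: [622.9, 82.7, 191.0]
tool_rot: [2.552, -0.169, 0.245]
force: [0.6, 0.5, 0.5]
width: 72.3
gripper_force: 0.0
```

move_arm(targets="1 0 0 -1.5 0 0 0; 1 0 0 -2.5 0 0 0; 1 0 0 -2.5 0 0 0; 1 0 0 -2 0 0 0; 1 0 0 0 0 0 0")

```text
clock: 8.63
eef_pos: [601.3, 128.6, 263.3]
tool_rot: [2.553, -0.174, 0.249]
force: [0.1, 0.2, 0.1]
width: 85.4
gripper_force: 0.0
```

```bash
python3 - <<'E'
from h import *
capstate()
im=cams.get_image("wrist")
cv2.imwrite("pics/w3.png",cv2.resize(im["color"][:,:,::-1],(800,600)))
C=H*R.from_euler('y',-35,degrees=True)
for g in (2.555,1.28,1.45,1.97):
    p=proj(im,[CAP+(C*R.from_euler('z',g)).apply(v) for v in ([25,0,12],[-25,0,12])])*800/560
    print(g,p.round().ravel())
E
```

```text
clock 8.63 bar angle 1.281 F tool [ 0.2 -0.1 -0.1] M tool [ 0.58 -0.11 -0.01] off axis [ 0.7  2.7 80.5] w 85.40108220722536 0.0 q7 -1.6245298529251924
2.555 [338. 315. 435. 343.]
1.28 [387. 280. 387. 375.]
1.45 [378. 280. 395. 375.]
1.97 [354. 291. 418. 365.]
```

View pics/w3.png

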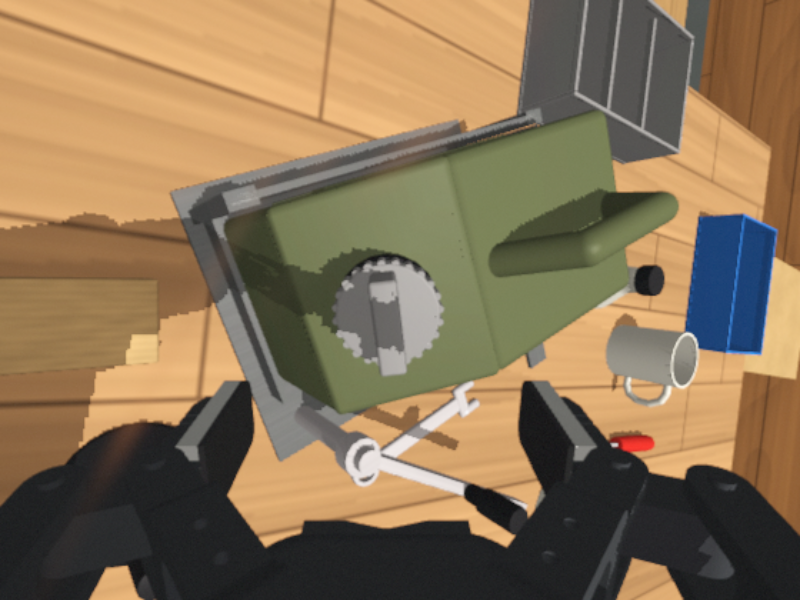

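The wrist view shows the bar at (382,280)-(395,375), angle about 1.43, so it sprang back to one click past the stop. Next is the gate: tool down, fingers shut, outside the knob.

```bash
cat >> h.py <<'E'
def gpose(g,gap,z):
    """tool down behind the knob at gate angle g: TCP at gap (mm) behind the knob's middle, y along the closing tangent"""
    G=H*R.from_euler('z',-g)
    p=W([-120,-115,0])+G.apply([120,-gap,0]);p[2]=z
    return p,R.from_euler('z',HY-g+np.pi)*R.from_euler('x',180,degrees=True)
E
python3 - <<'E'
from h import *
p,r=gpose(.858,50,263);print(p,r.as_euler('xyz'),gpose(.858,0,155)[0]);delta(p,r)
T=R.from_euler('xyz',read_state()["tool_rot"]);print((r.inv().apply(p-read_state()["eef_pos"])/10).round(2))
E
```

```text
[424.93646193 -54.53447262 263.        ] [-3.14159265  0.          1.19559265] [471.45811206 -72.85757467 155.        ]
clock 8.68 pos [600.6 127.3 261.8] shift [-21.15  13.18   4.24]
turn [ 35.7   7.1 -55.5] 66.3
q [-1.17  0.82  1.06  1.75 -0.13  0.8  -1.62]
[-23.35  -9.68  -0.12]
```

move_arm(targets="-1 0 0 -0.3 3.25 0.65 -5.05; -1 0 0 -0.3 3.25 0.65 -5.05; -1 0 0 -0.3 3.25 0.65 -5.05; -1 0 0 -0.3 3.25 0.65 -5.05; -1 0 0 -0.3 3.25 0.65 -5.05")

```text
clock: 9.1
eef_pos: [595.0, 130.9, 273.1]
tool_rot: [2.803, -0.018, 0.668]
force: [0.5, 0.2, -0.7]
width: 25.7
gripper_force: 0.0
```

move_arm(targets="-1 0 0 0 3.25 0.65 -5.05; -1 0 0 0 3.25 0.65 -5.05; -1 0 0 0 3.25 0.65 -5.05; -1 0 0 0 3.25 0.65 -5.05; -1 0 0 0 3.25 0.65 -5.05")

```text
clock: 9.52
eef_pos: [595.3, 130.3, 273.2]
tool_rot: [3.09, 0.011, 1.109]
force: [-0.0, -0.2, -0.2]
width: -0.4
gripper_force: 0.0
```

move_arm(targets="-1 0 0 0 3.25 0.65 -5.05; -1 -2.5 -1 0 0 0 0; -1 -3 -1.2 0 0 0 0; -1 -3 -1.2 0 0 0 0; -1 -3 -1.2 0 0 0 0")

```text
clock: 9.93
eef_pos: [509.1, 39.6, 272.8]
tool_rot: [-3.138, 0.004, 1.193]
force: [0.7, -1.1, -0.7]
width: -0.1
gripper_force: 0.0
```

```bash
python3 - <<'E'
from h import *
p,r=gpose(.858,50,263);delta(p,r)
E
```

```text
clock 9.93 pos [509.1  39.6 272.8] shift [-11.85  -4.35   1.04]
turn [-0.2  0.2 -0.1] 0.3
q [-0.43  0.41  0.42  1.85 -0.2   0.93 -0.3 ]
```

move_arm(targets="-1 -3 -1.1 0 0 0 0; -1 -3 -1.1 0 0 0 0; -1 -3 -1.1 0 0 0 0; -1 -2.8 -1 0 0 0 0; -1 0 0 2 0 0 0")

```text
clock: 10.35
eef_pos: [424.6, -57.8, 256.1]
tool_rot: [3.141, 0.003, 1.186]
force: [0.8, -0.0, -0.4]
width: 0.2
gripper_force: 0.0
```

move_arm(targets="-1 0 0 3 0 0 0; -1 0 0 3 0 0 0; -1 0 0 3 0 0 0; -1 0 0 2 0 0 0; -1 0 0 0 0 0 0")

```text
clock: 10.77
eef_pos: [423.6, -52.9, 140.9]
tool_rot: [-3.131, 0.006, 1.193]
force: [-0.3, -0.2, -0.2]
width: -0.4
gripper_force: 0.0
```

```bash
python3 - <<'E'
from h import *
p,r=gpose(.858,50,124);delta(p,r)
im=cams.get_image("scene")
print((proj(im,[gpose(.858,0,171)[0],read_state()["eef_pos"]])-[190,120])*5)
cv2.imwrite("pics/s2.png",cv2.resize(im["color"][120:240,190:350,::-1],None,fx=5,fy=5,interpolation=cv2.INTER_CUBIC))
E
```

```text
clock 10.77 pos [423.6 -52.9 140.9] shift [-0.09  0.2   1.69]
turn [-0.6  0.3 -0.2] 0.7
q [-0.18  0.5   0.33  2.2  -0.33  0.5   0.03]
[[266.01225115 382.13162829]
 [235.68400862 355.41863603]]
```

View pics/s2.png

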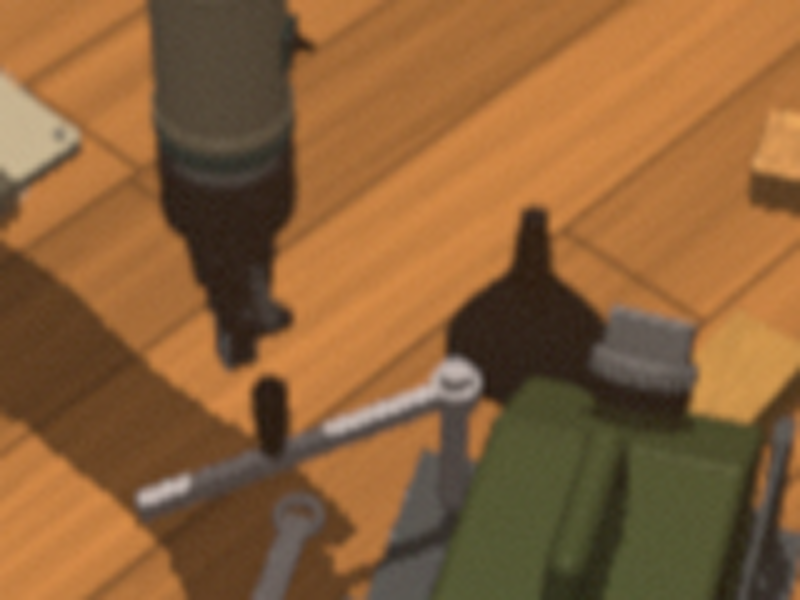

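The scene crop shows the shut fingertips at (235,360) outside the knob, whose top is at (268,382), as predicted. I'll lower, close up, then push along the arc.

move_arm(targets="-1 0 0 1.5 0 0 0; -1 0 1 0 0 0 0; -1 0 1 0 0 0 0; -1 -0.15 0.75 0 0 0 -3.6; -1 -0.15 0.75 0 0 0 -3.6")

```text
clock: 11.23
eef_pos: [460.7, -68.5, 130.9]
tool_rot: [-3.141, 0.002, 1.323]
force: [-1.7, 1.2, 0.7]
width: 0.2
gripper_force: 0.7
```

move_arm(targets="-1 -0.15 0.75 0 0 0 -3.6; -1 -0.15 0.75 0 0 0 -3.6; -1 -0.15 0.75 0 0 0 -3.6; -1 -0.15 0.75 0 0 0 -3.6; -1 0 0 0 0 0 0")

```text
clock: 11.65
eef_pos: [490.9, -79.5, 131.1]
tool_rot: [3.139, 0.003, 1.573]
force: [0.3, -0.2, 1.1]
width: 0.2
gripper_force: 0.0
```

```bash
cat >> h.py <<'E'
def gs():
    s=read_state();T=R.from_euler('xyz',s["tool_rot"])
    q=H.inv().apply(s["eef_pos"]-HP)-[-120,-115,0]
    print("clock",round(s["clock"],2),"rel pivot",q.round(1),"radius",np.hypot(*q[:2]).round(1),"tool g",(HY+np.pi-s["tool_rot"][2]).round(3),
      "g if gap 25.5",(-np.arctan2(q[1],q[0])-np.arcsin(25.5/np.hypot(*q[:2]))).round(3),"F",T.inv().apply(s["force"]).round(1))
E
python3 -c "
from h import *
gs()"
```

```text
clock 11.65 rel pivot [ 93.4 -76.7 131.1] radius 120.9 tool g 0.481 g if gap 25.5 0.475 F [-0.2  0.3 -1.1]
```

move_arm(targets="-1 -0.15 0.75 0 0 0 -3.6; -1 -0.15 0.75 0 0 0 -3.6; -1 -0.15 0.75 0 0 0 -3.6; -1 -0.15 0.75 0 0 0 -3.6; -1 -0.15 0.75 0 0 0 -3.6")

```text
clock: 12.07
eef_pos: [526.2, -81.4, 130.7]
tool_rot: [-3.139, 0.001, 1.887]
force: [-1.8, 2.2, 3.0]
width: 0.1
gripper_force: 1.8
```

move_arm(targets="-1 -0.1 0.5 0 0 0 -2.4; -1 0 0 0 0 0 0; -1 0 0 0 0 0 0")

```text
clock: 12.32
eef_pos: [531.2, -81.0, 130.1]
tool_rot: [-3.14, 0.002, 1.925]
force: [-0.0, -0.7, -0.6]
width: -0.1
gripper_force: 0.0
```

```bash
python3 - <<'E'
from h import *
gs()
im=cams.get_image("top")
G=lambda g:[gpose(g,0,171)[0],W([-120,-115,0])+(H*R.from_euler('z',-g)).apply([200,0,112])]
for g in (0,.06,.12,.2): print(g,((proj(im,G(g))-[250,140])*5).round().ravel())
cv2.imwrite("pics/t2.png",cv2.resize(im["color"][140:260,250:410,::-1],None,fx=5,fy=5,interpolation=cv2.INTER_CUBIC))
E
```

```text
clock 12.32 rel pivot [113.4 -41.7 130.1] radius 120.8 tool g 0.128 g if gap 25.5 0.139 F [-0.7 -0.3  0.6]
0 [351. 340. 458. 286.]
0.06 [356. 351. 467. 303.]
0.12 [361. 362. 475. 321.]
0.2 [367. 377. 484. 345.]
```

View pics/t2.png

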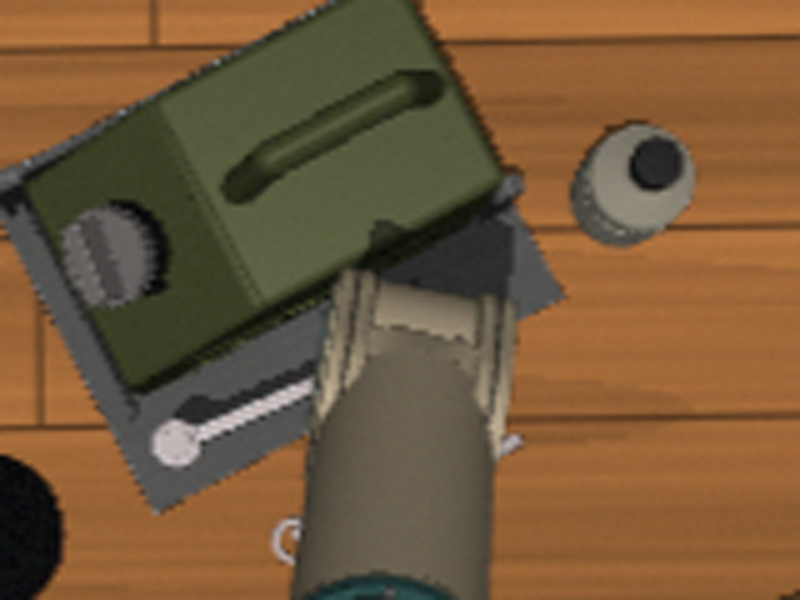

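The top crop shows the gate bar running (176,442)-(313,387), about 22° in the picture, so the gate is near 0.12 rad and following the fingers. I'll press on gently to the stop.

move_arm(targets="-1 -0.1 0.6 0 0 0 -2.8; -1 -0.1 0.5 0 0 0 -2.4; -1 0 0.3 0 0 0 -1; -1 0 0 0 0 0 0; -1 0 0 0 0 0 0")

```text
clock: 12.78
eef_pos: [540.5, -79.5, 129.6]
tool_rot: [-3.132, -0.001, 2.032]
force: [-7.5, -3.9, 8.5]
width: -0.1
gripper_force: 5.9
```

```bash
python3 -c "
from h import *
gs()"
```

```text
clock 12.78 rel pivot [116.4 -32.7 129.6] radius 120.9 tool g 0.022 g if gap 25.5 0.061 F [-0.2 -8.5 -8.4]
```

move_arm(targets="-1 0 0.15 0 0 0 0; -1 0 0.15 0 0 0 0; -1 0 0 0 0 0 0")

```text
clock: 13.03
eef_pos: [540.5, -79.4, 129.5]
tool_rot: [-3.127, -0.002, 2.031]
force: [-12.4, -5.1, 14.5]
width: 0.0
gripper_force: 9.6
```

```bash
python3 -c "
from h import *
gs()"
```

```text
clock 13.03 rel pivot [116.3 -32.6 129.5] radius 120.8 tool g 0.023 g if gap 25.5 0.061 F [  0.9 -13.6 -14.3]
```

The gate seems hard against its stop (13 N reaction). I'll retreat and check it in the clear.

move_arm(targets="-1 0 -1 0 0 0 0; -1 0 -2.5 0 0 0 0; -1 0 -2.5 -1 0 0 0; -1 0 -3 -2 0 0 0; -1 0 -3 -2 0 0 0")

```text
clock: 13.45
eef_pos: [437.7, -129.8, 179.6]
tool_rot: [-3.137, -0.001, 2.035]
force: [-0.0, -0.6, 0.5]
width: 0.4
gripper_force: 0.0
```

move_arm(targets="-1 3 -2 -2 0 0 0; -1 3 -1 -2 0 0 0; -1 3 0 -2 0 0 0; -1 3 0 0 0 0 0; -1 0 0 0 0 0 0")

```text
clock: 13.87
eef_pos: [356.4, -31.7, 240.6]
tool_rot: [-3.139, -0.002, 2.04]
force: [-0.2, -0.0, 0.7]
width: 0.4
gripper_force: 0.0
```

```bash
python3 - <<'E'
from h import *
gs()
a=cams.get_image("top");b=cams.get_image("scene")
G=lambda g:[gpose(g,0,171)[0],W([-120,-115,0])+(H*R.from_euler('z',-g)).apply([200,0,112])]
for g in (0,.06,.12): print(g,((proj(a,G(g))-[250,150])*6).round().ravel(),((proj(b,G(g))-[250,180])*6+[0,300]).round().ravel())
c=lambda im,u,v:cv2.resize(im["color"][v:v+50,u:u+110,::-1],None,fx=6,fy=6,interpolation=cv2.INTER_CUBIC)
cv2.imwrite("pics/m3.png",np.vstack([c(a,250,150+0),c(b,250,180)]))
E
```

```text
clock 13.87 rel pivot [ -11.4 -173.6  240.6] radius 174.0 tool g 0.014 g if gap 25.5 1.489 F [ 0.1 -0.2 -0.7]
0 [421. 348. 550. 283.] [120. 503.  73. 714.]
0.06 [428. 361. 561. 304.] [105. 499.  48. 708.]
0.12 [433. 374. 570. 325.] [ 91. 495.  24. 700.]
```

View pics/m3.png

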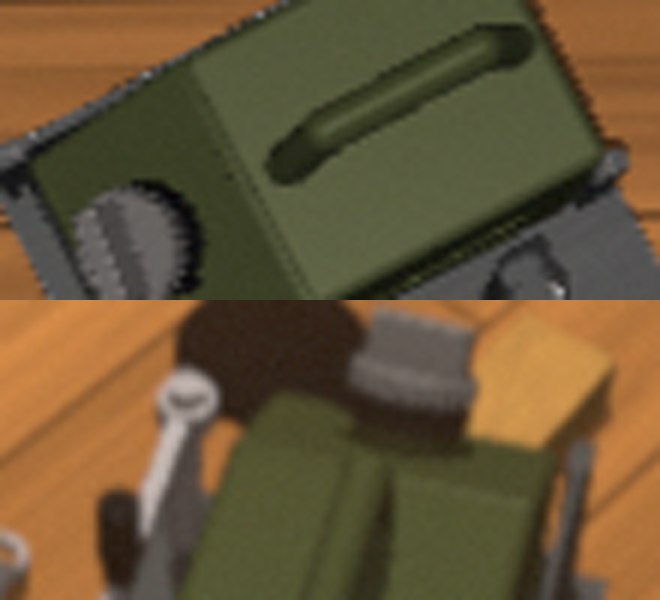

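The lower crop (scene) shows the knob at (118,500), against (120,503) predicted for shut and (105,499) for 0.06 rad. I'll confirm numerically from the bright bar in the top image.

```bash
python3 - <<'E'
from h import *
import pickle
def ang(im,g):
    # bright low-saturation pixels near the bar line, projected to the bar's top plane, in the gate frame at g
    c=im["color"].astype(int);m=(c.min(2)>120)&(c.max(2)-c.min(2)<45)
    v,u=np.nonzero(m);P=np.array([onz(im,(a,b),116) for a,b in zip(u,v)])
    q=H.inv().apply(P-HP)-[-120,-115,116]
    q=R.from_euler('z',g).apply(q)
    k=(q[:,0]>20)&(q[:,0]<195)&(abs(q[:,1])<15)
    s=np.polyfit(q[k,0],q[k,1],1);return k.sum(),(g-np.arctan(s[0])).round(3),s[1].round(1)
print(ang(pickle.load(open("im0.pkl","rb"))["top"],.858))
im=cams.get_image("top")
for g in (0,.05,.1): print(g,ang(im,g))
E
```

```text
(np.int64(172), np.float64(0.832), np.float64(-3.3))
0 (np.int64(124), np.float64(0.014), np.float64(-0.2))
0.05 (np.int64(124), np.float64(0.014), np.float64(-0.2))
0.1 (np.int64(113), np.float64(0.025), np.float64(0.5))
```

```bash
python3 -c "
from h import *
print(order.finish_job())"
```

```text
the job is handed in; nothing more can be done
None
```

The job is handed in: the cap is turned to its stop and one click past it, and the gate is shut against its stop (about 0.01 rad in the last picture). The arm is clear of everything; the hand-in call gave no verdict.

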